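Set the hearts in four mosaic flower trivets

ROBOT

A 6-joint arm with a two-finger parallel gripper is mounted at the origin on the work surface. World frame = base frame: x ahead of the robot, y to its left, z up, the work surface at z = 0. Lengths are in m, angles in rad, forces in N, time in s.
With the tool pointing down it reaches from about 0.35 to 0.975 m from the base axis. Payload 4.9 kg.
Tool frame: the origin (TCP) lies at the very end of the fingers, on their centre line; the grasp point (between the pads) lies 19 mm behind it; z points along the fingers, y is the line along which they close (so a half turn about z gives the same grasp; the last joint's range is limited). The gripper opens to 85 mm and grips with 20 to 120 N. Pads are 22 mm wide; open, the fingers measure 114 mm over their backs; the gripper's body (76 mm by 85 mm) begins 54 mm behind the grasp point. The pads swing forward as they close: fully open they stand 13 mm farther back than shut.
Start: joints at [1.109, 0.053, 1.613, -0, 1.476, -0.119], TCP at [0.21, 0.589, 0.231] pointing down, gripper open.
Joint ranges: [-3.01, 3.01], [-1.01, 2.22], [0.06, 2.58], [-1.02, 4.17], [0.09, 2.62], [-3.14, 3.14]. Speed limits (rad/s): [2.57, 2.57, 3.14, 3.14, 3.14, 3.14].

INTERFACE

Orientations are given as a unit quaternion [w, x, y, z].
In Python, from plant import * gives the robot as it stands.
- The arm moves only by the tool jog_arm, never from a script. Its argument "moves" is a list that holds one entry, the list of rows, each a list of 7 numbers: the finger opening in cm, from 0 to 8.54, then the shift along the tool's x, y, z in cm, then the turn, a rotation vector about the tool's x, y, z in rad. A call has 1 to 20 rows; each row shifts and turns the commanded pose from where the row before left it, along the tool's axes as they then stand; what a row does not reach is not made up. A row lasts 1/12 s, in which the tool goes at most 41.7 mm and 7.16 degrees, less where a joint would pass 70% of its speed; a pose out of reach is approached as far as the arm can. A call is refused whole if a number of a shift passes 4.17 or a number of a turn 0.125, either way. A call with a gripper value outside its range is refused whole. The fingers move at their own pace and stop on an object; the grip force is fixed at half the most. Time passes only in rows, so rows that do not move let the fingers close. It gives the time, the measured TCP pose, the force, the opening and the grip force at its end, in the units of the state.
- state(): the state, without advancing time (a new reading comes with each control period).
- grab_frame(name): name is "side" or "top"; returns a dict with "color" (420x560x3 uint8, blue, green, red), "depth" (420x560 float32, m along the optical axis (not along the pixel's ray), 0 where there is no reading), "fx", "fy", "cx", "cy" (pixels), "R" (3x3) and "t" (3): a world point X has camera coordinates R X + t. Camera axes: x right, y down, z forward; pixel columns grow to the right and rows downward; lengths in m; the calibration is good to about 2 mm. A picture is of the moment at which its call begins.
- job_done(): hands the job in; it is judged then, once.
Trained networks look in a picture, given as the dict that the camera call returned (one of the last four; its "shot" number tells which), for a name from the list of things; names that differ only in an ending like _2 or _b are one class to them, and where a whole thing is asked for, a point or a joint stands for the part that bears it (a point fixed in the world has none). Each returns a list of dicts, best first, with "p" (0 to 1); they miss things now and then, are a little off and sometimes report something else, mostly with a low value. They report only what shows in the picture. A call takes as long as a camera call.
- recognise(name, picture): "rect" ([centre column, centre row, width, height] in pixels, round what is visible of it).
- regions_of(name, picture): "pixels" (420x560 bool, what is visible of it) and "rect" ([centre column, centre row, width, height] in pixels, round what is visible of it).
The state is a dict: "time": time; "joint_pos": joint angles; "joint_vel": joint speeds; "joint_efforts": joint torques, N m; "tool_pos": TCP position; "tool_rot": TCP orientation; "contact_force": force on the tool from outside, world axes, zero at the start; "ft_torque": the same for the moment, N m; "gripper_width": opening from 0.0 (shut) to 1.0 (fully open); "grasp_force": force on a finger pad.
Only numpy, scipy, OpenCV 4.12 (cv2) and the standard library are available. Lean on these libraries where they do the work, as an engineer would, in place of code of your own. Each camera call takes 0.05 s, during which the arm holds its last target. There are 200 camera calls.

TASK

The four flower trivets on the mosaic bench still lack their middles: pick out the round heart stones and set one in each flower, flat on the board inside its ring of petals and dome up: yellow in the white flower, black in the yellow flower, white in the blue flower and green in the red flower. Set them down gently, without dropping them. Leave the trivets lying flat on the table and the square tiles where they are.

Things in the scene. Friction and masses are not known exactly. Their poses are not given: they have to be found in the camera images.
- heart_yellow: heart stone for a mosaic flower: a loose round glazed ceramic button, yellow, 36 mm in diameter and 20 mm high, about 50 g. Flat underside, plain vertical side wall up to 16 mm, low dome on top. Origin: centre of the underside, z up out of the dome. At the start it lies on the table, dome up, with some 25 mm free all round.
- heart_black: heart stone for a mosaic flower: a loose round glazed ceramic button, black, 36 mm in diameter and 20 mm high, about 50 g. Flat underside, plain vertical side wall up to 16 mm, low dome on top. Origin: centre of the underside, z up out of the dome. At the start it lies on the table, dome up, with some 25 mm free all round.
- heart_white: heart stone for a mosaic flower: a loose round glazed ceramic button, white, 36 mm in diameter and 20 mm high, about 50 g. Flat underside, plain vertical side wall up to 16 mm, low dome on top. Origin: centre of the underside, z up out of the dome. At the start it lies on the table, dome up, with some 25 mm free all round.
- heart_green: heart stone for a mosaic flower: a loose round glazed ceramic button, green, 36 mm in diameter and 20 mm high, about 50 g. Flat underside, plain vertical side wall up to 16 mm, low dome on top. Origin: centre of the underside, z up out of the dome. At the start it lies on the table, dome up, with some 25 mm free all round.
- trivet_white: white flower trivet: round wooden board, 120 mm across, 10 mm thick, 0.35 kg, loose on the table. Eight fixed white petals, 5 mm thick (tops 15 mm above the table), lie 26 to 55 mm from the centre, round an empty flat recess 52 mm across, whose floor is the board's top. Small dark tiles at the rim. Origin: centre of the underside (recess floor 10 mm above it), z up, any yaw.
- trivet_yellow: yellow flower trivet: round wooden board, 120 mm across, 10 mm thick, 0.35 kg, loose on the table. Eight fixed yellow petals, 5 mm thick (tops 15 mm above the table), lie 26 to 55 mm from the centre, round an empty flat recess 52 mm across, whose floor is the board's top. Small dark tiles at the rim. Origin: centre of the underside (recess floor 10 mm above it), z up, any yaw.
- trivet_blue: blue flower trivet: round wooden board, 120 mm across, 10 mm thick, 0.35 kg, loose on the table. Eight fixed blue petals, 5 mm thick (tops 15 mm above the table), lie 26 to 55 mm from the centre, round an empty flat recess 52 mm across, whose floor is the board's top. Small dark tiles at the rim. Origin: centre of the underside (recess floor 10 mm above it), z up, any yaw.
- trivet_red: red flower trivet: round wooden board, 120 mm across, 10 mm thick, 0.35 kg, loose on the table. Eight fixed red petals, 5 mm thick (tops 15 mm above the table), lie 26 to 55 mm from the centre, round an empty flat recess 52 mm across, whose floor is the board's top. Small dark tiles at the rim. Origin: centre of the underside (recess floor 10 mm above it), z up, any yaw.
- square_yellow: loose square yellow tile, 36 x 36 x 14 mm, lying among the hearts; it is not wanted. Origin: centre of the underside, z up.
- square_green: loose square green tile, 36 x 36 x 14 mm, lying among the hearts; it is not wanted. Origin: centre of the underside, z up.

How it is judged:
By the outcome, as a careful person would: the job done as asked, in the order asked, and still so for the second after the job is handed in, with the robot touching nothing.
It also fails if it takes over 90 s, if anything falls off the work surface, if the arm or the gripper's body presses on something with over 40 N, if the wrist force passes 120 N, or if a joint passes its speed limit or range.

## Working session

There is one attempt and no reset: what is moved stays moved. The work goes in short steps, Python scripts to look and compute and a tool call to move; the robot and the scene stay as the last step left them, time stands still between calls to the robot, and variables do not carry over. Pictures are saved under pics/ and viewed, at most 14 in all, crops included, and the job is handed in when it is done.

Besides the shell and the picture viewer there is one more tool, called after "Call:" as name([rows], argument=value, ...), one row to a line, values as JSON. jog_arm: Moves the arm, as the interface text tells. Its arguments: {"type":"object","properties":{"moves":{"type":"array"}},"required":["moves"]}

```bash
mkdir -p pics; cat > h.py <<'E'
from plant import *
import numpy as np, cv2
def world(f,px,d):
    px=np.atleast_2d(px).astype(float)
    c=np.stack([(px[:,0]-f["cx"])/f["fx"]*d,(px[:,1]-f["cy"])/f["fy"]*d,d*np.ones(len(px))],1)
    return (c-f["t"])@f["R"]
def cloud(f,m):
    r,c=np.nonzero(m&(f["depth"]>0)); return world(f,np.stack([c,r],1),f["depth"][r,c][:,]) if 0 else (np.stack([(c-f["cx"])/f["fx"]*f["depth"][r,c],(r-f["cy"])/f["fy"]*f["depth"][r,c],f["depth"][r,c]],1)-f["t"])@f["R"]
names=["heart_"+c for c in("yellow","black","white","green")]+["trivet_"+c for c in("white","yellow","blue","red")]+["square_yellow","square_green"]
def meas(cams=("top","side"),names=names,k=1):
    for v in cams:
        f=grab_frame(v)
        for n in names:
            for g in regions_of(n,f)[:k]:
                P=cloud(f,g["pixels"])
                zt=np.percentile(P[:,2],90); 
                Q=P[:,:2].astype(np.float32); Q=Q[P[:,2]>zt-0.012]
                (cx,cy),r=cv2.minEnclosingCircle(Q)
                print(v,n,"p%.2f"%g["p"],np.round(g["rect"]).astype(int),"circ",np.round([cx,cy,r],4),"mean",np.round(P.mean(0),4),"mid",np.round((Q.max(0)+Q.min(0))/2,4),"ztop %.4f"%zt)
E
python3 - <<'E'
from h import *
for v in("top","side"):
    f=grab_frame(v); cv2.imwrite(f"pics/{v}0.png",f["color"]); print(v,np.round(-f["R"].T@f["t"],3),f["fx"])
meas(k=2)
print(state())
E
```

```text
top [0.287 0.016 1.342] 483.4569895572179
side [ 0.04  -0.682  0.678] 507.3945760123576
top heart_green p0.51 [298 176  10  11] circ [ 0.6224 -0.0049  0.0181] mean [ 0.6205 -0.0051  0.0169] mid [ 0.6225 -0.0052] ztop 0.0214
top trivet_white p0.81 [154 224  41  40] circ [0.4855 0.4016 0.0599] mean [0.4845 0.4005 0.0122] mid [0.4858 0.4009] ztop 0.0168
top trivet_yellow p0.90 [416 191  43  40] circ [ 0.5787 -0.3354  0.0606] mean [ 0.5776 -0.3335  0.012 ] mid [ 0.5781 -0.3355] ztop 0.0167
top trivet_blue p0.79 [311 241  42  43] circ [ 0.4392 -0.0418  0.0609] mean [ 0.4376 -0.0412  0.0118] mid [ 0.4387 -0.0418] ztop 0.0168
top trivet_blue p0.53 [298 175   9  12] circ [ 0.6224 -0.0049  0.0181] mean [ 0.6207 -0.0047  0.016 ] mid [ 0.6225 -0.0052] ztop 0.0213
top trivet_red p0.87 [236 170  42  41] circ [0.6353 0.1729 0.0596] mean [0.6339 0.1728 0.0121] mid [0.6355 0.1726] ztop 0.0170
top square_yellow p0.51 [195 175  16  14] circ [0.6146 0.2826 0.0201] mean [0.6147 0.282  0.0135] mid [0.6142 0.2831] ztop 0.0167
top square_green p0.68 [411 243  13  17] circ [ 0.4429 -0.3142  0.0234] mean [ 0
[... 1810 characters left out ...]
2, 'joint_pos': array([ 1.10901554e+00,  5.26707511e-02,  1.61288783e+00, -1.19045914e-05,
        1.47600013e+00, -1.19022493e-01]), 'joint_vel': array([ 0.00117911,  0.00143115, -0.00146568,  0.00120474, -0.00068612,
       -0.00031577]), 'joint_efforts': array([-1.59239298e-04, -3.93680155e+01, -3.70458770e+01, -1.55694165e-04,
        4.34951144e-04,  2.31629798e-05]), 'tool_pos': array([0.21006368, 0.58862638, 0.231329  ]), 'tool_rot': array([1.05375578e-05, 1.70540897e-01, 9.85350599e-01, 1.45659049e-05]), 'contact_force': array([ 0.04256528,  0.17583358, -0.39773304]), 'ft_torque': array([-0.03273107, -0.01469912, -0.0516461 ]), 'grasp_force': 0.0, 'gripper_width': 1.0008604683837687}
```

View pics/top0.png

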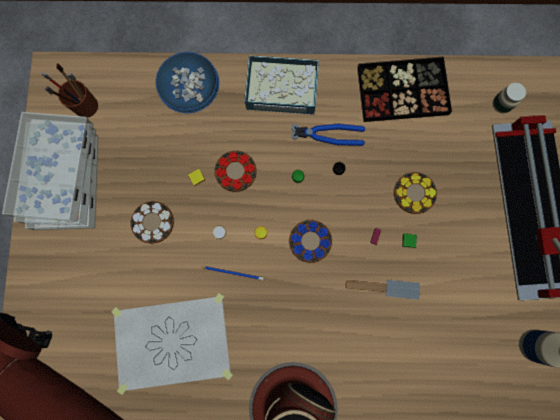

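View pics/side0.png

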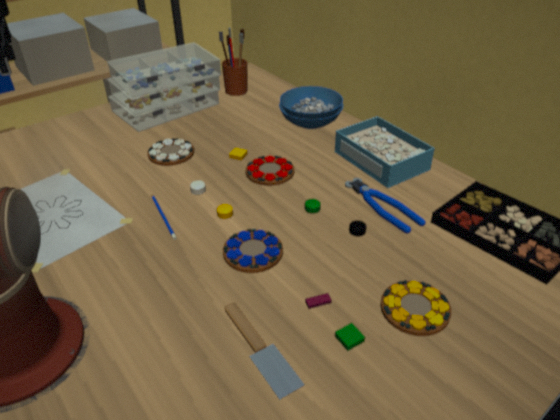

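The top view shows the hearts: white (219,232), yellow (261,232), green (298,176), black (339,168). The trivets are white (153,222), red (236,171), blue (311,241) and yellow (416,193). The side view confirms all of these. Next I refine the centres from the height map in both views.

```bash
cat >> h.py <<'E'
A={"h_yel":(.4615,.093),"h_blk":(.647,-.127),"h_wht":(.461,.206),"h_grn":(.6225,-.007),"t_wht":(.486,.401),"t_yel":(.579,-.336),"t_blu":(.44,-.043),"t_red":(.636,.170)}
def fine(keys=A,A=A,cams=("top","side"),zr=None):
    for v in cams:
        f=grab_frame(v); P=cloud(f,f["depth"]>0)
        for k in keys:
            R=.03 if k[0]=="h" else .075
            z0=(.013 if k[0]=="h" else .007) if zr is None else zr
            Q=P[(np.hypot(*(P[:,:2]-A[k]).T)<R)&(P[:,2]>z0)&(P[:,2]<.05)]
            c,r=cv2.minEnclosingCircle(Q[:,:2].astype(np.float32))
            print(v,k,"circ",np.round([*c,r],4),"mid",np.round((Q.max(0)+Q.min(0))[:2]/2,4),"mean",np.round(Q.mean(0),4),"ztop %.4f"%np.percentile(Q[:,2],90),len(Q))
E
python3 -c "
from h import *
fine()"
```

```text
top h_yel circ [0.4599 0.0961 0.0177] mid [0.459  0.0966] mean [0.4595 0.0966 0.0188] ztop 0.0222 123
top h_blk circ [ 0.6451 -0.1221  0.0183] mid [ 0.6451 -0.1207] mean [ 0.645  -0.1209  0.0185] ztop 0.0216 114
top h_wht circ [0.4583 0.2119 0.018 ] mid [0.4585 0.2129] mean [0.458  0.212  0.0187] ztop 0.0224 126
top h_grn circ [ 0.6219 -0.0052  0.0179] mid [ 0.6221 -0.0052] mean [ 0.6213 -0.0049  0.0184] ztop 0.0229 119
top t_wht circ [0.493  0.3999 0.0676] mid [0.4899 0.4027] mean [0.4847 0.4011 0.0127] ztop 0.0170 1298
top t_yel circ [ 0.5728 -0.3336  0.0651] mid [ 0.5724 -0.3354] mean [ 0.5773 -0.3344  0.0125] ztop 0.0166 1309
top t_blu circ [ 0.4376 -0.0397  0.0613] mid [ 0.4382 -0.0416] mean [ 0.438  -0.0413  0.0126] ztop 0.0169 1349
top t_red circ [0.6427 0.1696 0.0679] mid [0.6397 0.1739] mean [0.6346 0.1729 0.0126] ztop 0.0168 1226
side h_yel circ [0.4603 0.0919 0.0194] mid [0.4613 0.0922] mean [0.4606 0.0896 0.018 ] ztop 0.0202 148
side h_blk circ [ 0.6479 -0.1261  0.0185] mid [ 0.6479 -0.1257] mean [ 0.6462 -0.1278  0.0186] ztop 0.0208 166
side h_wht circ [0.4603 0.207  0.0182] mid [0.4612 0.2074] mean [0.4596 0.2051 0.0179] ztop 0.0204 118
side h_grn circ [ 0.624  -0.0099  0.018 ] mid [ 0.6241 -0.0108] mean [ 0.6221 -0.0122  0.0184] ztop 0.0209 138
side t_wht circ [0.486  0.3985 0.0623] mid [0.4873 0.3985] mean [0.4856 0.392  0.0121] ztop 0.0153 890
side t_yel circ [ 0.582  -0.34    0.0616] mid [ 0.582  -0.3393] mean [ 0.5775 -0.3427  0.0129] ztop 0.0161 2928
side t_blu circ [ 0.4407 -0.0446  0.0618] mid [ 0.4412 -0.0458] mean [ 0.4382 -0.05    0.0125] ztop 0.0157 1976
side t_red circ [0.6382 0.1681 0.0617] mid [0.6386 0.1678] mean [0.6349 0.1641 0.0125] ztop 0.0157 1075
```

Call:
jog_arm([
  [[5.5, 0, 0, 0, 0, 0, -0.114], [5.5, 0, 0, 0, 0, 0, -0.114], [5.5, 0, 0, 0, 0, 0, -0.115], [5.5, -1.5, -3, 0, 0, 0, 0], [5.5, -1.5, -3, 0, 0, 0, 0], [5.5, -1.5, -3, 0, 0, 0, 0], [5.5, -1.5, -3, 0, 0, 0, 0], [5.5, -1.5, -3, 0, 0, 0, 0], [5.5, -1.5, -3, 0, 0, 0, 0], [5.5, -1.5, -3, 0.5, 0, 0, 0], [5.5, -1.5, -3, 0.5, 0, 0, 0], [5.5, -1.5, -3, 1, 0, 0, 0], [5.5, -1.5, -3, 1, 0, 0, 0], [5.5, -1.5, -3, 1, 0, 0, 0], [5.5, -1.5, -3, 1, 0, 0, 0], [5.5, -1.5, -3, 1, 0, 0, 0], [5.5, -1.5, -3, 1, 0, 0, 0], [5.5, -1.5, -3, 1, 0, 0, 0], [5.5, -1, -1.5, 2, 0, 0, 0], [5.5, 0, 0, 2, 0, 0, 0]],
])

```text
time: 2.97
tool_pos: [0.4477, 0.1209, 0.112]
tool_rot: [0.002, 0.002, 1.0, -0.0]
contact_force: [-0.1, -0.4, 0.1]
gripper_width: 0.639
grasp_force: 0.0
```

Call:
jog_arm([
  [[5.5, -0.6, -1.3, 1, 0, 0, 0], [5.5, -0.6, -1.3, 2, 0, 0, 0], [5.5, 0, 0, 2, 0, 0, 0], [5.5, 0, 0, 1, 0, 0, 0], [5.5, 0, 0, 0, 0, 0, 0], [5.5, 0, 0, 0, 0, 0, 0], [5.5, 0, 0, 0, 0, 0, 0]],
])

```text
time: 3.55
tool_pos: [0.458, 0.098, 0.0525]
tool_rot: [0.001, -0.0, 1.0, 0.0]
contact_force: [0.5, -0.3, 0.7]
gripper_width: 0.644
grasp_force: 0.0
```

```bash
python3 - <<'E'
from h import *
s=state();print(s["tool_pos"],s["tool_rot"],s["gripper_width"])
f=grab_frame("side");i=f["color"][120:290,140:320];cv2.imwrite("pics/a.png",cv2.resize(i,None,fx=3.3,fy=3.3,interpolation=2))
E
```

```text
[0.45797484 0.0980459  0.05251259] [ 9.69156941e-04 -4.10759648e-04  9.99999443e-01  7.55198875e-05] 0.643820896271018
```

View pics/a.png

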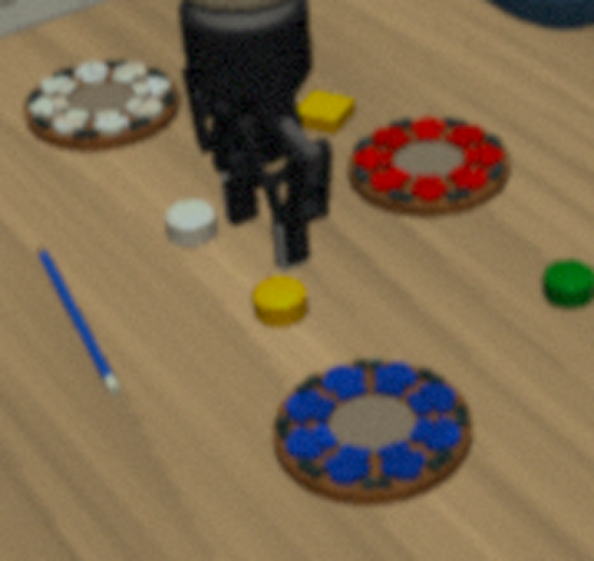

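Call:
jog_arm([
  [[5.5, -0.2, -0.4, 0.5, 0, 0, 0], [5.5, 0, 0, 1, 0, 0, 0], [5.5, 0, 0, 1, 0, 0, 0], [5.5, 0, 0, 1, 0, 0, 0], [5.5, 0, 0, 0.8, 0, 0, 0], [5.5, 0, 0, 0.35, 0, 0, 0], [5.5, 0, 0, 0, 0, 0, 0], [5.5, 0, 0, 0, 0, 0, 0], [5.5, 0, 0, 0, 0, 0, 0]],
])

```text
time: 4.35
tool_pos: [0.4596, 0.0937, 0.0051]
tool_rot: [0.0, -0.0, 1.0, 0.0]
contact_force: [0.1, 0.3, 0.6]
gripper_width: 0.643
grasp_force: 0.0
```

```bash
python3 - <<'E'
from h import *
f=grab_frame("side");i=f["color"][120:290,140:320];cv2.imwrite("pics/b.png",cv2.resize(i,None,fx=3.3,fy=3.3,interpolation=2))
E
```

```text
(no output)
```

View pics/b.png

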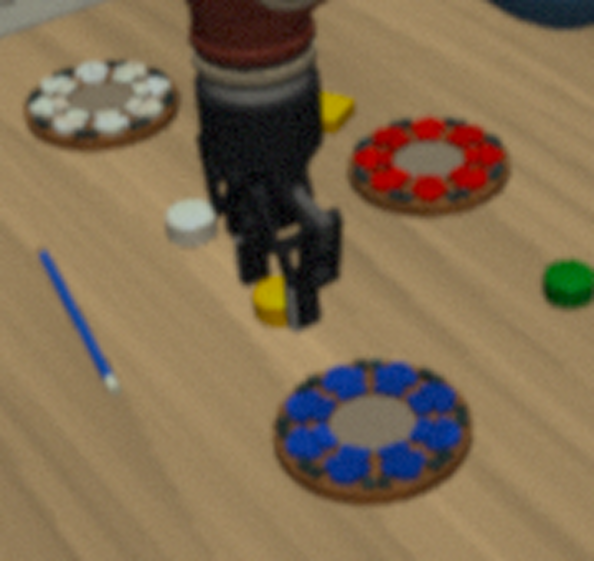

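The fingers straddle the yellow heart, which shows at about crop (270,300). Now I close.

Call:
jog_arm([
  [[5.5, 0, 0, -0.15, 0, 0, 0], [2, 0, 0, 0, 0, 0, 0], [2, 0, 0, 0, 0, 0, 0], [2, 0, 0, 0, 0, 0, 0], [2, 0, 0, 0, 0, 0, 0], [2, 0, 0, 0, 0, 0, 0], [2, 0, 0, 0, 0, 0, 0], [2, 0, 0, 0, 0, 0, 0]],
])

```text
time: 5.07
tool_pos: [0.46, 0.0938, 0.0074]
tool_rot: [0.001, -0.0, 1.0, 0.0]
contact_force: [-0.5, 1.2, 6.0]
gripper_width: 0.378
grasp_force: 59.5
```

```bash
python3 - <<'E'
from h import *
f=grab_frame("side");i=f["color"][180:240,190:260];cv2.imwrite("pics/c.png",cv2.resize(i,None,fx=8,fy=8,interpolation=2))
for y in(.0935,.0765,.07,.0665,.052):
  for z in(0,.008,.016,.02):
    c=f["R"]@np.array([.46,y,z])+f["t"];print(y,z,np.round([(c[0]/c[2]*f["fx"]+f["cx"]-140)*3.3,(c[1]/c[2]*f["fy"]+f["cy"]-120)*3.3,(c[0]/c[2]*f["fx"]+f["cx"]-190)*8,(c[1]/c[2]*f["fy"]+f["cy"]-180)*8]))
E
```

```text
0.0935 0 [276. 313. 270. 280.]
0.0935 0.008 [276. 304. 268. 257.]
0.0935 0.016 [275. 294. 266. 233.]
0.0935 0.02 [274. 289. 264. 221.]
0.0765 0 [290. 326. 304. 311.]
0.0765 0.008 [289. 316. 301. 287.]
0.0765 0.016 [288. 307. 299. 264.]
0.0765 0.02 [288. 302. 298. 252.]
0.07 0 [296. 331. 316. 322.]
0.07 0.008 [295. 321. 314. 299.]
0.07 0.016 [294. 312. 312. 275.]
0.07 0.02 [293. 307. 311. 263.]
0.0665 0 [298. 334. 323. 329.]
0.0665 0.008 [298. 324. 321. 305.]
0.0665 0.016 [297. 314. 319. 282.]
0.0665 0.02 [296. 309. 318. 270.]
0.052 0 [311. 345. 353. 356.]
0.052 0.008 [310. 335. 351. 332.]
0.052 0.016 [309. 325. 349. 309.]
0.052 0.02 [308. 320. 348. 297.]
```

View pics/c.png

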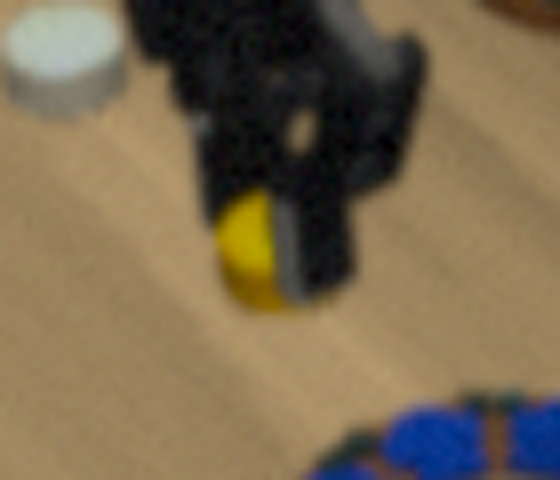

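Gripped on the wall: the pad bottom is at about crop (290,300), a few mm above the table. I lift and carry it to the white trivet.

Call:
jog_arm([
  [[2, 0, 0, -0.5, 0, 0, 0], [2, 0, 0, -1.5, 0, 0, 0], [2, 0, 0, -2, 0, 0, 0], [2, 0, 0.7, -2, 0, 0, 0], [2, -0.2, 2, 0, 0, 0, 0], [2, -0.2, 2.5, 0, 0, 0, 0], [2, -0.2, 2.5, 0, 0, 0, 0], [2, -0.2, 2.5, 0, 0, 0, 0], [2, -0.2, 2.5, 0, 0, 0, 0], [2, -0.2, 2.5, 0, 0, 0, 0], [2, -0.2, 2.5, 0, 0, 0, 0], [2, -0.2, 2.5, 0, 0, 0, 0], [2, -0.2, 2.5, 0, 0, 0, 0], [2, -0.2, 2.5, 0, 0, 0, 0], [2, -0.2, 2.5, 0, 0, 0, 0], [2, -0.2, 2, 0, 0, 0, 0], [2, -0.2, 1, 0, 0, 0, 0], [2, 0, 0, 1, 0, 0, 0], [2, 0, 0, 0, 0, 0, 0], [2, 0, 0, 0, 0, 0, 0]],
])

```text
time: 6.78
tool_pos: [0.484, 0.399, 0.0545]
tool_rot: [-0.001, 0.0, 1.0, -0.001]
contact_force: [0.1, -1.4, -1.1]
gripper_width: 0.38
grasp_force: 59.7
```

```bash
python3 - <<'E'
from h import *
s=state();print(s["tool_pos"],s["tool_rot"],s["gripper_width"],s["grasp_force"],s["contact_force"])
f=grab_frame("side");i=f["color"][100:200,120:250];cv2.imwrite("pics/d.png",cv2.resize(i,None,fx=5,fy=5,interpolation=2))
E
```

```text
[0.48401983 0.39897631 0.05448193] [-1.44394252e-03  2.13858722e-04  9.99998230e-01 -1.18725770e-03] 0.38041859819098955 59.74654066551011 [ 0.06972526 -1.39153896 -1.11085059]
```

View pics/d.png

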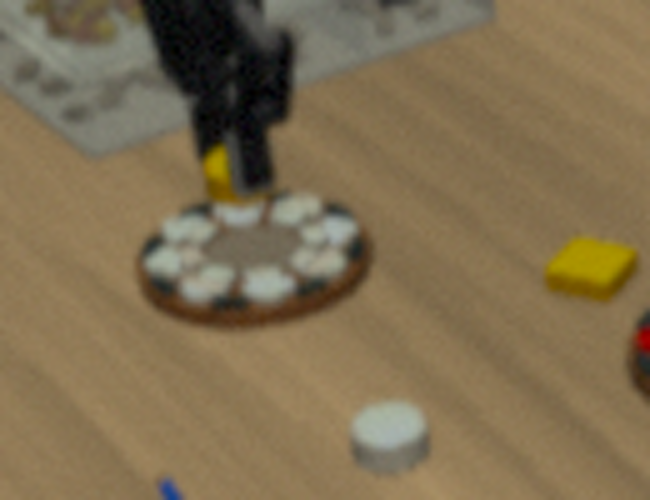

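The heart is held above the white flower at about crop (220,175). I lower it.

Call:
jog_arm([
  [[2, -0.15, 0.15, 0.5, 0, 0, 0], [2, 0, 0, 1, 0, 0, 0], [2, 0, 0, 1, 0, 0, 0], [2, 0, 0, 0.6, 0, 0, 0], [2, 0, 0, 0.3, 0, 0, 0], [2, 0, 0, 0, 0, 0, 0], [2, 0, 0, 0, 0, 0, 0], [2, 0, 0, 0, 0, 0, 0]],
])

```text
time: 7.5
tool_pos: [0.4869, 0.4024, 0.0227]
tool_rot: [0.0, -0.0, 1.0, 0.0]
contact_force: [0.8, -0.6, -0.0]
gripper_width: 0.38
grasp_force: 59.8
```

Call:
jog_arm([
  [[2, 0.1, -0.1, 0.2, 0, 0, 0], [2, 0, 0, 0.1, 0, 0, 0], [2, 0, 0, 0.1, 0, 0, 0], [2, 0, 0, 0, 0, 0, 0], [2, 0, 0, 0, 0, 0, 0]],
])

```text
time: 7.92
tool_pos: [0.4856, 0.4012, 0.0183]
tool_rot: [-0.0, -0.0, 1.0, -0.0]
contact_force: [0.5, 0.6, 0.0]
gripper_width: 0.383
grasp_force: 59.8
```

Call:
jog_arm([
  [[2, 0, 0, 0.05, 0, 0, 0], [2, 0, 0, 0.05, 0, 0, 0], [2, 0, 0, 0, 0, 0, 0], [2, 0, 0, 0, 0, 0, 0]],
])

```text
time: 8.25
tool_pos: [0.4857, 0.4012, 0.0175]
tool_rot: [0.0, -0.0, 1.0, 0.0]
contact_force: [-0.2, 0.1, 0.1]
gripper_width: 0.383
grasp_force: 59.8
```

Call:
jog_arm([
  [[2, 0, 0, 0.05, 0, 0, 0], [2, 0, 0, 0.05, 0, 0, 0], [2, 0, 0, 0, 0, 0, 0]],
])

```text
time: 8.5
tool_pos: [0.4857, 0.4013, 0.0174]
tool_rot: [-0.0, -0.0, 1.0, -0.0]
contact_force: [-4.1, -2.4, 5.8]
gripper_width: 0.383
grasp_force: 60.5
```

Contact at 5.8 N. I release and rise.

Call:
jog_arm([
  [[3.6, 0, 0, 0, 0, 0, 0], [4.2, 0, 0, 0, 0, 0, 0], [4.8, 0, 0, 0, 0, 0, 0], [5.4, 0, 0, 0, 0, 0, 0], [5.5, 0, 0, 0, 0, 0, 0], [5.5, 0, 0, -0.5, 0, 0, 0], [5.5, 0, 0, -1.5, 0, 0, 0], [5.5, 0, 0, -2.5, 0, 0, 0], [5.5, 0, 0, -2.5, 0, 0, 0], [5.5, -0.5, -1.5, -1, 0, 0, 0], [5.5, -0.9, -3, 0, 0, 0, 0], [5.5, -0.9, -3, 0, 0, 0, 0], [5.5, -0.9, -3, 0, 0, 0, 0], [5.5, -0.9, -3, 0, 0, 0, 0], [5.5, -0.9, -3, 0, 0, 0, 0], [5.5, -0.9, -3, 0, 0, 0, 0], [5.5, -0.9, -3, 0, 0, 0, 0], [5.5, -0.9, -3, 0, 0, 0, 0], [5.5, -0.9, -3, 0, 0, 0, 0], [5.5, -0.9, -3, 0, 0, 0, 0]],
])

```text
time: 10.17
tool_pos: [0.5809, 0.0838, 0.0971]
tool_rot: [0.0, 0.0, 1.0, -0.0]
contact_force: [0.9, 0.4, 0.5]
gripper_width: 0.641
grasp_force: 0.0
```

```bash
python3 - <<'E'
from h import *
s=state();print(s["tool_pos"],s["gripper_width"])
meas(cams=["side"],names=["heart_yellow","trivet_white"])
f=grab_frame("side");i=f["color"][120:200,120:220];cv2.imwrite("pics/e.png",cv2.resize(i,None,fx=6,fy=6,interpolation=2))
E
```

```text
[0.58089482 0.08381187 0.09711808] 0.6407963904212922
side heart_yellow p0.70 [311 207  13  11] circ [ 0.6229 -0.0136  0.017 ] mean [ 0.6208 -0.0163  0.0151] mid [ 0.6224 -0.0128] ztop 0.0205
side trivet_white p0.64 [171 156  44  29] circ [0.4877 0.3955 0.0618] mean [0.4806 0.3841 0.011 ] mid [0.4876 0.3965] ztop 0.0153
```

View pics/e.png

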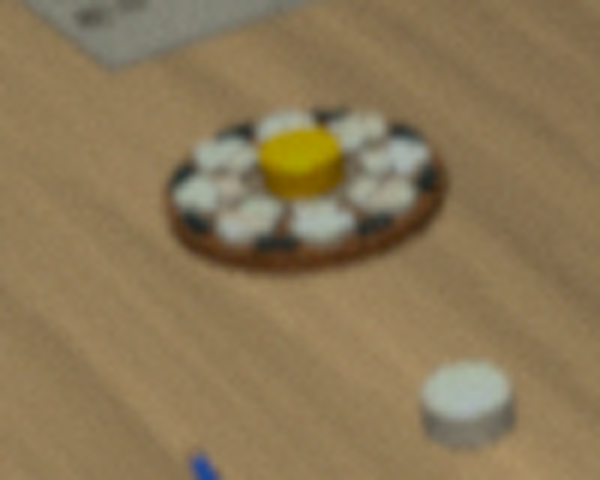

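The yellow heart sits centred in the white flower (crop 300,160). Next is black.

Call:
jog_arm([
  [[5.5, -0.8, -3, 0, 0, 0, 0], [5.5, -0.8, -3, 0, 0, 0, 0], [5.5, -0.8, -3, 0, 0, 0, 0], [5.5, -0.8, -3, 0, 0, 0, 0], [5.5, -0.8, -3, 0.5, 0, 0, 0], [5.5, -0.8, -2.5, 1, 0, 0, 0], [5.5, -0.8, -1.8, 1, 0, 0, 0], [5.5, -0.4, -0.9, 1, 0, 0, 0], [5.5, 0, 0, 1, 0, 0, 0], [5.5, 0, 0, 0, 0, 0, 0], [5.5, 0, 0, 0, 0, 0, 0], [5.5, 0, 0, 0, 0, 0, 0]],
])

```text
time: 11.37
tool_pos: [0.6405, -0.1143, 0.0515]
tool_rot: [-0.0, -0.001, 1.0, 0.0]
contact_force: [-0.0, 0.0, -0.2]
gripper_width: 0.64
grasp_force: 0.0
```

Call:
jog_arm([
  [[5.5, -0.6, -1, 0.2, 0, 0, 0], [5.5, 0, 0, 0.8, 0, 0, 0], [5.5, 0, 0, 1, 0, 0, 0], [5.5, 0, 0, 1, 0, 0, 0], [5.5, 0, 0, 0.9, 0, 0, 0], [5.5, 0, 0, 0.5, 0, 0, 0], [5.5, 0, 0, 0, 0, 0, 0], [5.5, 0, 0, 0, 0, 0, 0], [5.5, 0, 0, 0, 0, 0, 0]],
])

```text
time: 12.12
tool_pos: [0.647, -0.1258, 0.0076]
tool_rot: [0.0, -0.0, 1.0, -0.0]
contact_force: [0.3, 0.5, 0.1]
gripper_width: 0.646
grasp_force: 0.0
```

Call:
jog_arm([
  [[5.5, 0, 0.1, 0.05, 0, 0, 0], [5, 0, 0, 0, 0, 0, 0], [4.4, 0, 0, 0, 0, 0, 0], [3.8, 0, 0, 0, 0, 0, 0], [2, 0, 0, 0, 0, 0, 0], [2, 0, 0, 0, 0, 0, 0], [2, 0, 0, 0, 0, 0, 0], [2, 0, 0, 0, 0, 0, 0]],
])

```text
time: 12.78
tool_pos: [0.6473, -0.1249, 0.0077]
tool_rot: [0.001, -0.0, 1.0, -0.0]
contact_force: [-0.2, 0.7, 5.9]
gripper_width: 0.379
grasp_force: 60.0
```

Call:
jog_arm([
  [[2, 0, 0, -0.5, 0, 0, 0], [2, 0, 0, -1.5, 0, 0, 0], [2, 0, 0, -2, 0, 0, 0], [2, 0.2, -0.7, -1, 0, 0, 0], [2, 0.7, -2, 0, 0, 0, 0], [2, 0.8, -2.5, 0, 0, 0, 0], [2, 0.8, -2.5, 0, 0, 0, 0], [2, 0.8, -2.5, 0, 0, 0, 0], [2, 0.8, -2.5, 0, 0, 0, 0], [2, 0.8, -2.5, 0, 0, 0, 0], [2, 0.8, -2.5, 0, 0, 0, 0], [2, 0.7, -2, 0, 0, 0, 0], [2, 0.4, -1, 0, 0, 0, 0], [2, 0, 0, 1, 0, 0, 0], [2, 0, 0, 0, 0, 0, 0], [2, 0, 0, 0, 0, 0, 0], [2, 0, 0, 0, 0, 0, 0]],
])

```text
time: 14.2
tool_pos: [0.5788, -0.3303, 0.0461]
tool_rot: [-0.0, -0.001, 1.0, 0.001]
contact_force: [0.7, 0.7, -1.1]
gripper_width: 0.378
grasp_force: 59.7
```

Call:
jog_arm([
  [[2, -0.05, -0.65, 0, 0, 0, 0], [2, 0, 0, 0.5, 0, 0, 0], [2, 0, 0, 0.8, 0, 0, 0], [2, 0, 0, 0.7, 0, 0, 0], [2, 0, 0, 0.4, 0, 0, 0], [2, 0, 0, 0.1, 0, 0, 0], [2, 0, 0, 0, 0, 0, 0], [2, 0, 0, 0, 0, 0, 0], [2, 0, 0, 0, 0, 0, 0]],
])

```text
time: 14.95
tool_pos: [0.5795, -0.3385, 0.0222]
tool_rot: [0.0, -0.0, 1.0, -0.0]
contact_force: [-0.4, -0.9, -0.0]
gripper_width: 0.38
grasp_force: 59.7
```

Call:
jog_arm([
  [[2, 0, 0.1, 0.2, 0, 0, 0], [2, 0, 0, 0.1, 0, 0, 0], [2, 0, 0, 0.08, 0, 0, 0], [2, 0, 0, 0.05, 0, 0, 0], [2, 0, 0, 0, 0, 0, 0], [2, 0, 0, 0, 0, 0, 0]],
])

```text
time: 15.45
tool_pos: [0.5793, -0.3373, 0.0177]
tool_rot: [-0.0, -0.0, 1.0, 0.0]
contact_force: [-1.0, 0.4, 0.5]
gripper_width: 0.38
grasp_force: 59.8
```

Call:
jog_arm([
  [[2, 0, 0, 0.05, 0, 0, 0], [2, 0, 0, 0.04, 0, 0, 0], [2, 0, 0, 0, 0, 0, 0]],
])

```text
time: 15.7
tool_pos: [0.5793, -0.3373, 0.0177]
tool_rot: [-0.0, -0.0, 1.0, 0.0]
contact_force: [-3.9, 1.4, 5.5]
gripper_width: 0.386
grasp_force: 60.4
```

Call:
jog_arm([
  [[3.6, 0, 0, 0, 0, 0, 0], [4.2, 0, 0, 0, 0, 0, 0], [4.8, 0, 0, 0, 0, 0, 0], [5.4, 0, 0, 0, 0, 0, 0], [5.5, 0, 0, 0, 0, 0, 0], [5.5, 0, 0, -0.5, 0, 0, 0], [5.5, 0, 0, -1.5, 0, 0, 0], [5.5, 0, 0, -2.5, 0, 0, 0], [5.5, 0, 0, -2.5, 0, 0, 0], [5.5, 0.3, 1.5, -1, 0, 0, 0], [5.5, 0.7, 3, 0, 0, 0, 0], [5.5, 0.7, 3, 0, 0, 0, 0], [5.5, 0.7, 3, 0, 0, 0, 0], [5.5, 0.7, 3, 0, 0, 0, 0], [5.5, 0.7, 3, 0, 0, 0, 0], [5.5, 0.7, 3, 0, 0, 0, 0], [5.5, 0.7, 3, 0, 0, 0, 0], [5.5, 0.7, 3, 0, 0, 0, 0], [5.5, 0.7, 3, 0, 0, 0, 0], [5.5, 0.7, 3, 0, 0, 0, 0]],
])

```text
time: 17.37
tool_pos: [0.5063, -0.0211, 0.0983]
tool_rot: [0.001, 0.0, 1.0, -0.0]
contact_force: [-0.4, 0.2, 0.3]
gripper_width: 0.645
grasp_force: 0.0
```

```bash
python3 - <<'E'
from h import *
s=state();print(s["tool_pos"],s["gripper_width"])
f=grab_frame("side");i=f["color"][260:350,360:480];cv2.imwrite("pics/f.png",cv2.resize(i,None,fx=5,fy=5,interpolation=2))
E
```

```text
[ 0.50630537 -0.02110937  0.09834157] 0.644683704016193
```

View pics/f.png

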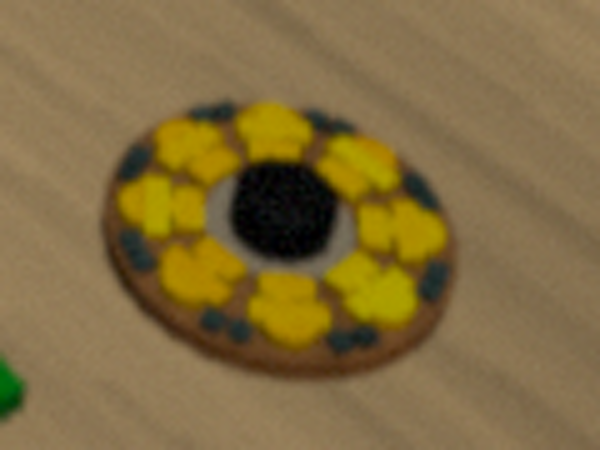

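Black sits centred in the yellow flower (crop 285,210). Next is white.

Call:
jog_arm([
  [[5.5, 0.6, 3, 0, 0, 0, 0], [5.5, 0.6, 3, 0, 0, 0, 0], [5.5, 0.6, 3, 0, 0, 0, 0], [5.5, 0.6, 3, 0, 0, 0, 0], [5.5, 0.6, 3, 0, 0, 0, 0], [5.5, 0.6, 3, 1, 0, 0, 0], [5.5, 0.5, 2.2, 1, 0, 0, 0], [5.5, 0.3, 1.5, 1, 0, 0, 0], [5.5, 0.1, 0.4, 1, 0, 0, 0], [5.5, 0, 0, 0.6, 0, 0, 0], [5.5, 0, 0, 0, 0, 0, 0], [5.5, 0, 0, 0, 0, 0, 0], [5.5, 0, 0, 0, 0, 0, 0]],
])

```text
time: 18.5
tool_pos: [0.462, 0.1979, 0.0513]
tool_rot: [0.001, 0.001, 1.0, 0.0]
contact_force: [-0.1, 0.3, 0.3]
gripper_width: 0.643
grasp_force: 0.0
```

Call:
jog_arm([
  [[5.5, 0.2, 1.05, 0.2, 0, 0, 0], [5.5, 0, 0, 0.8, 0, 0, 0], [5.5, 0, 0, 1, 0, 0, 0], [5.5, 0, 0, 1, 0, 0, 0], [5.5, 0, 0, 0.9, 0, 0, 0], [5.5, 0, 0, 0.5, 0, 0, 0], [5.5, 0, 0, 0, 0, 0, 0], [5.5, 0, 0, 0, 0, 0, 0], [5.5, 0, 0, 0, 0, 0, 0]],
])

```text
time: 19.25
tool_pos: [0.4595, 0.2092, 0.0068]
tool_rot: [0.0, -0.0, 1.0, 0.0]
contact_force: [-0.2, 0.0, 0.7]
gripper_width: 0.647
grasp_force: 0.0
```

Call:
jog_arm([
  [[5.5, 0, 0, 0, 0, 0, 0], [5, 0, 0, 0, 0, 0, 0], [4.4, 0, 0, 0, 0, 0, 0], [3.8, 0, 0, 0, 0, 0, 0], [2, 0, 0, 0, 0, 0, 0], [2, 0, 0, 0, 0, 0, 0], [2, 0, 0, 0, 0, 0, 0], [2, 0, 0, 0, 0, 0, 0]],
])

```text
time: 19.92
tool_pos: [0.4597, 0.2094, 0.0075]
tool_rot: [0.0, -0.0, 1.0, 0.0]
contact_force: [-1.9, 0.6, 7.0]
gripper_width: 0.38
grasp_force: 59.6
```

Call:
jog_arm([
  [[2, 0, 0, -0.5, 0, 0, 0], [2, 0, 0, -1.5, 0, 0, 0], [2, 0, 0, -2, 0, 0, 0], [2, 0, -0.7, -1, 0, 0, 0], [2, 0.2, -2, 0, 0, 0, 0], [2, 0.2, -2.5, 0, 0, 0, 0], [2, 0.2, -2.5, 0, 0, 0, 0], [2, 0.2, -2.5, 0, 0, 0, 0], [2, 0.2, -2.5, 0, 0, 0, 0], [2, 0.2, -2.5, 0, 0, 0, 0], [2, 0.2, -2.5, 0, 0, 0, 0], [2, 0.2, -2.5, 0, 0, 0, 0], [2, 0.2, -2.5, 0, 0, 0, 0], [2, 0.2, -1.7, 0, 0, 0, 0], [2, 0.1, -1, 0, 0, 0, 0], [2, 0, 0, 1, 0, 0, 0], [2, 0, 0, 0, 0, 0, 0], [2, 0, 0, 0, 0, 0, 0], [2, 0, 0, 0, 0, 0, 0]],
])

```text
time: 21.5
tool_pos: [0.4378, -0.0439, 0.046]
tool_rot: [-0.001, -0.001, 1.0, 0.0]
contact_force: [-0.5, -0.4, -0.6]
gripper_width: 0.382
grasp_force: 59.7
```

Call:
jog_arm([
  [[2, -0.1, 0, 0, 0, 0, 0], [2, 0, 0, 0.5, 0, 0, 0], [2, 0, 0, 0.8, 0, 0, 0], [2, 0, 0, 0.7, 0, 0, 0], [2, 0, 0, 0.4, 0, 0, 0], [2, 0, 0, 0.1, 0, 0, 0], [2, 0, 0, 0, 0, 0, 0], [2, 0, 0, 0, 0, 0, 0], [2, 0, 0, 0, 0, 0, 0]],
])

```text
time: 22.25
tool_pos: [0.4395, -0.045, 0.0219]
tool_rot: [0.0, -0.0, 1.0, -0.0]
contact_force: [0.3, -0.1, -0.8]
gripper_width: 0.386
grasp_force: 59.7
```

Call:
jog_arm([
  [[2, 0, 0.15, 0.15, 0, 0, 0], [2, 0, 0, 0.1, 0, 0, 0], [2, 0, 0, 0.08, 0, 0, 0], [2, 0, 0, 0.05, 0, 0, 0], [2, 0, 0, 0, 0, 0, 0], [2, 0, 0, 0, 0, 0, 0]],
])

```text
time: 22.75
tool_pos: [0.4392, -0.0433, 0.0178]
tool_rot: [-0.0, -0.0, 1.0, 0.0]
contact_force: [0.7, -0.1, -0.3]
gripper_width: 0.378
grasp_force: 59.7
```

Call:
jog_arm([
  [[2, 0, 0, 0.05, 0, 0, 0], [2, 0, 0, 0.04, 0, 0, 0], [2, 0, 0, 0, 0, 0, 0]],
])

```text
time: 23.0
tool_pos: [0.4393, -0.0434, 0.0175]
tool_rot: [-0.0, -0.0, 1.0, 0.0]
contact_force: [-1.9, 0.9, 4.7]
gripper_width: 0.378
grasp_force: 60.3
```

Call:
jog_arm([
  [[3.6, 0, 0, 0, 0, 0, 0], [4.2, 0, 0, 0, 0, 0, 0], [4.8, 0, 0, 0, 0, 0, 0], [5.4, 0, 0, 0, 0, 0, 0], [5.5, 0, 0, 0, 0, 0, 0], [5.5, 0, 0, -0.5, 0, 0, 0], [5.5, 0, 0, -1.5, 0, 0, 0], [5.5, 0, 0, -2.5, 0, 0, 0], [5.5, 0, 0, -1.5, 0, 0, 0], [5.5, -1.5, 0.3, 0, 0, 0, 0], [5.5, -2.5, 0.5, 0, 0, 0, 0], [5.5, -2.5, 0.5, 0, 0, 0, 0], [5.5, -2.5, 0.5, 0, 0, 0, 0], [5.5, -2.5, 0.5, 0, 0, 0, 0], [5.5, -2.5, 0.5, 0, 0, 0, 0], [5.5, -2.5, 0.5, 0, 0, 0, 0], [5.5, -1.5, 0.3, 1, 0, 0, 0], [5.5, 0, 0, 1, 0, 0, 0], [5.5, 0, 0, 0.5, 0, 0, 0], [5.5, 0, 0, 0, 0, 0, 0]],
])

```text
time: 24.67
tool_pos: [0.6166, -0.0072, 0.0494]
tool_rot: [-0.003, -0.0, 1.0, 0.0]
contact_force: [-0.1, -0.1, -0.2]
gripper_width: 0.643
grasp_force: 0.0
```

```bash
python3 - <<'E'
from h import *
s=state();print(s["tool_pos"],s["gripper_width"])
f=grab_frame("side");i=f["color"][180:300,200:360];cv2.imwrite("pics/g.png",cv2.resize(i,None,fx=4,fy=4,interpolation=2))
E
```

```text
[ 0.61662393 -0.00715614  0.04936706] 0.6434352345737702
```

View pics/g.png

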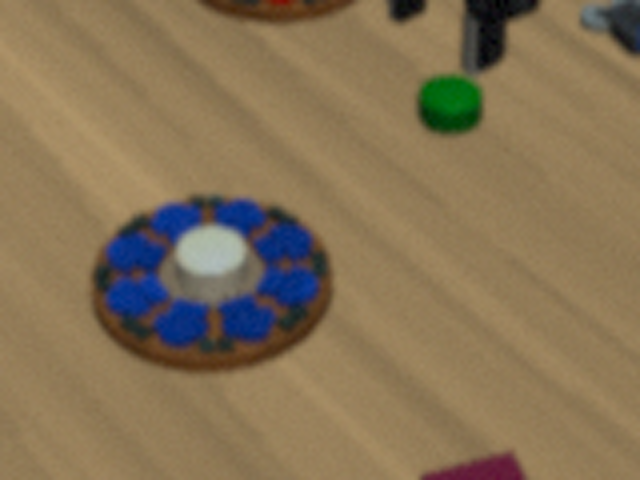

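White is centred in the blue flower (crop 210,255). Green stands below the fingers at (450,103).

Call:
jog_arm([
  [[5.5, -0.55, 0, 0.2, 0, 0, 0], [5.5, 0, 0, 0.8, 0, 0, 0], [5.5, 0, 0, 1, 0, 0, 0], [5.5, 0, 0, 1, 0, 0, 0], [5.5, 0, 0, 0.8, 0, 0, 0], [5.5, 0, 0, 0.4, 0, 0, 0], [5.5, 0, 0, 0, 0, 0, 0], [5.5, 0, 0, 0, 0, 0, 0], [5.5, 0, 0, 0, 0, 0, 0]],
])

```text
time: 25.47
tool_pos: [0.6251, -0.0073, 0.0103]
tool_rot: [0.0, -0.0, 1.0, -0.0]
contact_force: [-0.2, -0.4, -0.7]
gripper_width: 0.643
grasp_force: 0.0
```

Call:
jog_arm([
  [[5.5, 0.2, 0, 0.3, 0, 0, 0], [5.5, 0, 0, 0, 0, 0, 0], [5, 0, 0, 0, 0, 0, 0], [4.4, 0, 0, 0, 0, 0, 0], [3.8, 0, 0, 0, 0, 0, 0], [2, 0, 0, 0, 0, 0, 0], [2, 0, 0, 0, 0, 0, 0], [2, 0, 0, 0, 0, 0, 0], [2, 0, 0, 0, 0, 0, 0]],
])

```text
time: 26.22
tool_pos: [0.6233, -0.0073, 0.0076]
tool_rot: [0.001, -0.0, 1.0, -0.0]
contact_force: [0.1, 0.2, 4.7]
gripper_width: 0.381
grasp_force: 59.9
```

Call:
jog_arm([
  [[2, 0, 0, -0.5, 0, 0, 0], [2, 0, 0, -1.5, 0, 0, 0], [2, 0, 0, -2, 0, 0, 0], [2, 0, 0.7, -1, 0, 0, 0], [2, -0.2, 2, 0, 0, 0, 0], [2, -0.2, 2.5, 0, 0, 0, 0], [2, -0.2, 2.5, 0, 0, 0, 0], [2, -0.2, 2.5, 0, 0, 0, 0], [2, -0.2, 2.5, 0, 0, 0, 0], [2, -0.2, 2.5, 0, 0, 0, 0], [2, -0.1, 1.7, 0, 0, 0, 0], [2, 0, 0.8, 0, 0, 0, 0], [2, 0, 0, 1, 0, 0, 0], [2, 0, 0, 0, 0, 0, 0], [2, 0, 0, 0, 0, 0, 0], [2, 0, 0, 0, 0, 0, 0]],
])

```text
time: 27.55
tool_pos: [0.6353, 0.1685, 0.0463]
tool_rot: [-0.001, 0.001, 1.0, -0.0]
contact_force: [0.9, -0.1, -1.1]
gripper_width: 0.38
grasp_force: 59.6
```

Call:
jog_arm([
  [[2, -0.05, 0.1, 0, 0, 0, 0], [2, 0, 0, 0.5, 0, 0, 0], [2, 0, 0, 0.8, 0, 0, 0], [2, 0, 0, 0.7, 0, 0, 0], [2, 0, 0, 0.4, 0, 0, 0], [2, 0, 0, 0.1, 0, 0, 0], [2, 0, 0, 0, 0, 0, 0], [2, 0, 0, 0, 0, 0, 0], [2, 0, 0, 0, 0, 0, 0]],
])

```text
time: 28.3
tool_pos: [0.6365, 0.1708, 0.0223]
tool_rot: [0.0, -0.0, 1.0, 0.0]
contact_force: [0.2, -0.4, -0.4]
gripper_width: 0.382
grasp_force: 59.6
```

Call:
jog_arm([
  [[2, 0, 0, 0.2, 0, 0, 0], [2, 0, 0, 0.1, 0, 0, 0], [2, 0, 0, 0.08, 0, 0, 0], [2, 0, 0, 0.05, 0, 0, 0], [2, 0, 0, 0, 0, 0, 0], [2, 0, 0, 0, 0, 0, 0]],
])

```text
time: 28.8
tool_pos: [0.6362, 0.1707, 0.0177]
tool_rot: [0.0, -0.0, 1.0, -0.0]
contact_force: [-0.5, 0.7, 0.1]
gripper_width: 0.382
grasp_force: 59.7
```

Call:
jog_arm([
  [[2, 0, 0, 0.05, 0, 0, 0], [2, 0, 0, 0.04, 0, 0, 0], [2, 0, 0, 0, 0, 0, 0]],
])

```text
time: 29.05
tool_pos: [0.6362, 0.1707, 0.0176]
tool_rot: [-0.0, -0.0, 1.0, -0.0]
contact_force: [-2.6, -1.0, 5.0]
gripper_width: 0.379
grasp_force: 60.2
```

Call:
jog_arm([
  [[3.6, 0, 0, 0, 0, 0, 0], [4.2, 0, 0, 0, 0, 0, 0], [4.8, 0, 0, 0, 0, 0, 0], [5.4, 0, 0, 0, 0, 0, 0], [5.5, 0, 0, 0, 0, 0, 0], [5.5, 0, 0, -0.5, 0, 0, 0], [5.5, 0, 0, -1.5, 0, 0, 0], [5.5, 0, 0, -2.5, 0, 0, 0], [5.5, 0, 0, -3, 0, 0, 0], [5.5, 0, 0, -3, 0, 0, 0], [5.5, 0, 0, -3, 0, 0, 0], [5.5, 2, 0, -3, 0, 0, 0], [5.5, 3, 0, -2, 0, 0, 0], [5.5, 3, 0, 0, 0, 0, 0], [5.5, 3, 0, 0, 0, 0, 0], [5.5, 2, 0, 0, 0, 0, 0], [5.5, 0, 0, 0, 0, 0, 0], [5.5, 0, 0, 0, 0, 0, 0]],
])

```text
time: 30.55
tool_pos: [0.506, 0.1709, 0.2033]
tool_rot: [0.001, -0.0, 1.0, 0.0]
contact_force: [0.1, 0.4, -0.6]
gripper_width: 0.64
grasp_force: 0.0
```

```bash
python3 - <<'E'
from h import *
f=grab_frame("side");cv2.imwrite("pics/z.png",cv2.resize(f["color"][100:370,130:480],None,fx=2.2,fy=2.2,interpolation=2))
meas(["side"],["square_yellow","square_green"])
B={"h_yel":(.4857,.4005),"h_blk":(.5795,-.337),"h_wht":(.4395,-.043),"h_grn":(.6365,.1705)}
fine(B,B,["side"],.022)
T={"t_"+k:v for k,v in zip(("wht","yel","blu","red"),B.values())}
fine(T,T,["side"])
E
```

```text
side square_yellow p0.67 [238 156  16  13] circ [0.6145 0.2746 0.0246] mean [0.614  0.2738 0.011 ] mid [0.6159 0.2746] ztop 0.0145
side square_green p0.95 [350 338  31  27] circ [ 0.4448 -0.3194  0.0239] mean [ 0.4434 -0.3204  0.0124] mid [ 0.4454 -0.318 ] ztop 0.0152
side h_yel circ [0.4872 0.3951 0.0171] mid [0.4871 0.3951] mean [0.4864 0.3932 0.0274] ztop 0.0303 93
side h_blk circ [ 0.5799 -0.3396  0.0186] mid [ 0.5789 -0.3393] mean [ 0.5779 -0.3415  0.0284] ztop 0.0308 292
side h_wht circ [ 0.4408 -0.0464  0.0178] mid [ 0.4402 -0.0461] mean [ 0.4391 -0.0491  0.028 ] ztop 0.0303 194
side h_grn circ [0.6349 0.1669 0.0191] mid [0.6353 0.1676] mean [0.6352 0.164  0.0278] ztop 0.0305 109
side t_wht circ [0.4873 0.3965 0.0622] mid [0.4879 0.397 ] mean [0.4843 0.3888 0.0142] ztop 0.0224 893
side t_yel circ [ 0.5821 -0.3392  0.0618] mid [ 0.5813 -0.3392] mean [ 0.576  -0.3437  0.0147] ztop 0.0221 2920
side t_blu circ [ 0.4414 -0.0466  0.0609] mid [ 0.4413 -0.0453] mean [ 0.4369 -0.0518  0.0144] ztop 0.0222 1971
side t_red circ [0.6364 0.1694 0.062 ] mid [0.6379 0.1697] mean [0.6332 0.1615 0.0144] ztop 0.0221 1078
```

View pics/z.png

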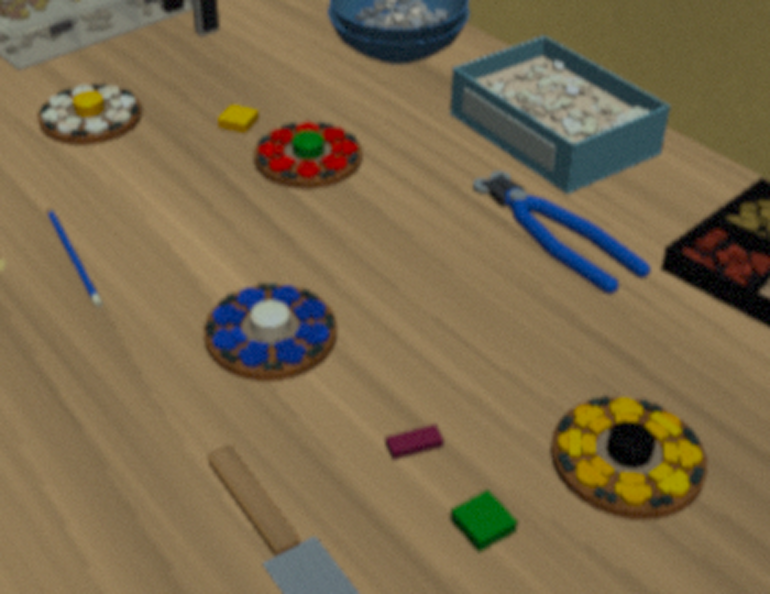

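All four hearts are centred, with tops at about 30 mm: yellow at (89,102), green (308,145), white (270,318) and black (630,443). The squares have not moved. I hand in.

```bash
python3 -c "
from plant import *
print(job_done())"
```

```text
the job is handed in; nothing more can be done
None
```

The job is handed in at about 31 s: each of the four hearts lies flat, dome up and centred in its flower as asked, with the trivets flat and the square tiles untouched.

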